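# Stack a toroid and its pads on the mounting stud

### The job

Assemble the toroidal coil on the stud of the round mounting foot: thread on the wide grey pad first, then the copper-wound toroid, then the small grey pad, and last the steel clamp washer with its raised hub upward, each lying flat on the one below. Let go of everything, and do not shift the black tape roll or the reel of solder that stand among the parts.

Things in the scene. Friction and masses are not known exactly. Their poses are not given: they have to be found in the camera images.
- mount: Round aluminium foot, 84 mm across, 5 mm thick, fixed to the bench, with an upright steel stud at its centre: 8 mm thick, tip 51 mm above the bench, tapered over the last 4 mm. Origin: centre of the underside, on the stud's axis; z up. Stands anywhere among the parts, which all lie flat on the bench and fit loosely over the stud. A tall radio stands at the back left, its front running from about (0.46, 0.44) to (0.61, -0.18) m
- wide_pad: Flat ring of grey plastic, the wider of two: 66 mm outside diameter, 20 mm hole, 8 mm thick, same both ways up, 50 g. Origin: centre of its underside; z is its axis, up at the start. Goes on the foot first; grip it across the outside.
- toroid: Copper-wound ring coil: 57 mm outside diameter, 25 mm hole, 18 mm high, same both ways up, 0.18 to 0.35 kg. Origin: centre of its underside; z is its axis, up at the start. Goes second; grip it across the outside.
- small_pad: Flat ring of grey plastic, the smaller of two: 46 mm outside diameter, 20 mm hole, 8 mm thick, same both ways up, 30 g. Origin: centre of its underside; z is its axis, up at the start. Goes third; grip it across the outside.
- clamp_washer: Steel clamp washer: flange 40 mm in diameter and 3 mm thick, on it a raised hub 28 mm in diameter; 8 mm high over all, 18 mm hole right through, 60 g. Origin: centre of the flange's underside; z is its axis, up (hub on top) at the start. Goes on last, hub up; grip it across the flange or the hub.
- tape_roll: Roll of black tape lying flat, 58 mm diameter, 19 mm high; loose, not part of the job: leave it where it is. Origin: centre of its underside.
- reel: Reel of solder standing on its flange, blue flanges 59 mm in diameter, 43 mm high; loose, not part of the job: leave it where it is. Origin: centre of its underside.
Not all that is in view belongs to the job. Of the things shaped like the toroid, the copper one is meant. Leave any green look-alike of the wide_pad alone.

How it is judged:
By the outcome, as a careful person would: the job done as asked, in the order asked, and still so for the second after the job is handed in, with the robot touching nothing.
It also fails if it takes over 112 s, if anything falls off the work surface, if the arm or the gripper's body presses on something with over 40 N, if the wrist force passes 120 N, or if a joint passes its speed limit or range.

### The arm

A 7-joint arm with a two-finger parallel gripper is mounted at the origin on a cart in front of the work surface, level with it; the furniture and walls round the work are solid. World frame = base frame: x ahead of the robot, y to its left, z up, the work surface at z = 0. Lengths are in m, angles in rad, forces in N, time in s.
With the tool pointing down it reaches from about 0.425 to 0.925 m from the base axis. Payload 6.8 kg.
Tool frame: the origin (TCP) lies on the centre line of the jaws, within the pads' length; the fingertips stand bot.tip_reach ahead of it and the grasp point (between the pads) lies 3 mm ahead of it (bot.tip_reach is the distance from the TCP to the fingertips, in m); z points along the fingers, y is the line along which they close (so a half turn about z gives the same grasp; the last joint's range is limited). The gripper opens to 85 mm and grips with 20 to 120 N. Pads are 22 mm wide; open, the fingers measure 114 mm over their backs; the gripper's body (76 mm by 85 mm) begins 54 mm behind the grasp point. The pads swing forward as they close: fully open they stand 13 mm farther back than shut.
Start: joints at [-1.23, 0.477, 0.022, 1.555, -0.011, 1.109, -0.083], TCP at [0.293, 0.608, 0.253] pointing down, gripper open.
Joint ranges: [-2.96, 2.96], [-0.34, 2.1], [-1.41, 1.46], [0.24, 2.44], [-1.37, 4.51], [0.17, 1.92], [-2.96, 2.96]. Speed limits (rad/s): [2.39, 2.39, 3.14, 3.14, 3.14, 3.14, 3.14].

### API

Orientations are given as a unit quaternion [w, x, y, z].
In Python, from station import bot gives the robot as it stands.
- The arm moves only by the tool jog_arm, never from a script. Its argument "deltas" is a list of rows, each a list of 7 numbers: the shift along the world's x, y, z in m, then the turn, a rotation vector about the world's x, y, z in rad, then the opening, from 0 (shut) to 1 (fully open). In form: [[x, y, z, rx, ry, rz, grip], ...]. A call has 1 to 10 rows; each row shifts and turns the commanded pose from where the row before left it; what a row does not reach is not made up. A row lasts 1/10 s, in which the tool goes at most 50 mm and 8.59 degrees, less where a joint would pass 70% of its speed; a pose out of reach is approached as far as the arm can. A call with a gripper value outside its range is refused whole. The fingers move at their own pace and stop on an object; "newtons" is the grip in N (left out, the last holds). Time passes only in rows, so rows that do not move let the fingers close. It gives the time, the measured TCP pose, the force, the opening and the grip force at its end, in the units of the state.
- bot.get_obs(): the state, without advancing time (a new reading comes with each control period).
- bot.read_camera(name): name is "scene" or "side" or "wrist"; returns a dict with "img" (480x640x3 uint8, red, green, blue), "K" (3x3 intrinsics, pixels), "dist_coeffs" ([k1, k2, p1, p2, k3] as OpenCV has them; the pictures are not rectified), "eye" and "attitude" of the camera in the world. Camera axes: x right, y down, z forward; pixel columns grow to the right and rows downward; lengths in m; the calibration is good to about 2 mm. A picture is of the moment at which its call begins. There is no depth.
- bot.hand_in(): hands the job in; it is judged then, once.
The state is a dict: "t": time; "q": joint angles; "joint_vel": joint speeds; "joint_torque": joint torques, N m; "eef_pos": TCP position; "tool_rot": TCP orientation; "contact_force": force on the tool from outside, world axes, zero at the start; "torque": the same for the moment, N m; "gripper_width": opening from 0.0 (shut) to 1.0 (fully open); "grasp_force": force on a finger pad.
Only numpy, scipy, OpenCV 4.12 (cv2) and the standard library are available. Lean on these libraries where they do the work, as an engineer would, in place of code of your own. Each camera call takes 0.05 s, during which the arm holds its last target. There are 200 camera calls.

## Working session

There is one attempt and no reset: what is moved stays moved. The work goes in short steps, Python scripts to look and compute and a tool call to move; the robot and the scene stay as the last step left them, time stands still between calls to the robot, and variables do not carry over. Pictures are saved under pics/ and viewed, at most 14 in all, crops included, and the job is handed in when it is done.

Besides the shell and the picture viewer there is one more tool, called after ">>>" as name(argument=value, ...) on one line, values as JSON. jog_arm: Moves the arm, as the interface text tells. Its arguments: {"type":"object","properties":{"deltas":{"type":"array"},"newtons":{"type":"number"}},"required":["deltas"]}

```bash
mkdir -p pics; ls
cat > h.py <<'E'
import numpy as np, cv2
from scipy.spatial.transform import Rotation as R
from station import bot
def cam(n,save=None):
    c=bot.read_camera(n)
    if save: cv2.imwrite('pics/'+save,c['img'][:,:,::-1])
    return c
def rot(c):
    a=np.array(c['attitude'],float)
    if a.shape==(3,3): return a
    return R.from_quat([a[1],a[2],a[3],a[0]]).as_matrix()
def ray(c,uv):
    uv=np.array(uv,float).reshape(-1,1,2)
    n=cv2.undistortPoints(uv,np.array(c['K'],float),np.array(c['dist_coeffs'],float)).reshape(-1,2)
    return np.c_[n,np.ones(len(n))]@rot(c).T
def onplane(c,uv,z):
    d=ray(c,uv);e=np.array(c['eye'])
    return e+d*((z-e[2])/d[:,2])[:,None]
E
python3 - <<'E'
from h import *
for n in ['scene','side','wrist']:
    c=cam(n,n+'0.png');print(n,c['eye'],c['attitude'],c['K'],c['dist_coeffs'])
    np.save(n+'0.npy',c,allow_pickle=True)
print(bot.get_obs(),bot.tip_reach)
E
```

```text
pics
scene [ 0.08544187 -0.77978081  1.08243946] [-0.31851447  0.91228392 -0.24076724  0.09120158] [[575.2886609    0.         316.31465652]
 [  0.         575.2886609  236.15384907]
 [  0.           0.           1.        ]] [-0.18318329  0.          0.          0.          0.        ]
side [-0.0159369  -0.90591357  0.52557073] [-0.50591401  0.81966744 -0.22115142  0.15260522] [[510.20925245   0.         321.4791266 ]
 [  0.         510.20925245 235.40496079]
 [  0.           0.           1.        ]] [-0.10923004  0.          0.          0.          0.        ]
wrist [0.22667225 0.63971136 0.37256481] [0.12287694 0.83788222 0.52641958 0.07574342] [[371.45029849   0.         317.81974627]
 [  0.         371.45029849 232.86807543]
 [  0.           0.           1.        ]] [0.0113586 0.        0.        0.        0.       ]
{'t': 0.15, 'q': array([-1.23011168,  0.47762839,  0.02235009,  1.55618624, -0.01149468,
        1.10931363, -0.08311518]), 'joint_vel': array([ 2.97624678e-05, -2.57344461e-03,  1.31566735e-03, -1.69714407e-03,
       -5.31868394e-04, -8.31737929e-04, -5.70863103e-04]), 'joint_torque': array([ 2.44825766e-03, -5.96926582e+01,  1.60984196e+00, -2.81488931e+01,
        1.25999039e-02,  6.48800211e-03, -2.13649787e-05]), 'eef_pos': array([0.29268872, 0.60778212, 0.25255302]), 'tool_rot': array([-1.04978364e-04,  2.22512776e-01,  9.74929520e-01, -6.95803947e-04]), 'contact_force': array([ 0.03711883, -0.1240096 ,  0.56744969]), 'torque': array([ 0.01433932, -0.0196173 ,  0.01584411]), 'grasp_force': 0.0, 'gripper_width': 0.9987848266541564} 0.022
```

View pics/scene0.png

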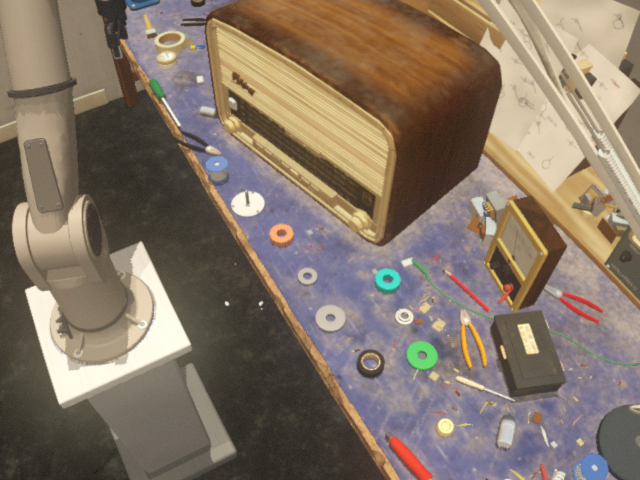

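View pics/side0.png

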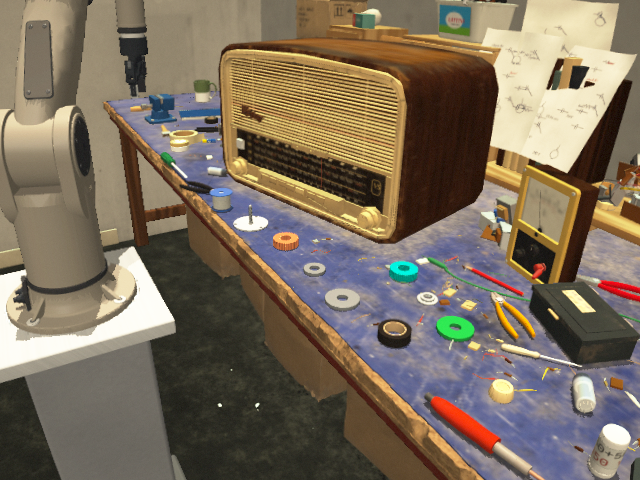

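Scene view: mount (248,203), copper toroid (281,235; teal look-alike at 388,280), small pad (307,276), wide pad (330,318; green look-alike at 422,355), washer (404,316), tape roll (370,362), reel (216,168; another blue reel at 592,467). The choice follows the colours and sizes given. Next I measure in both views.

```bash
cat > m.py <<'E'
from h import *
S={'scene':dict(mount=(248,203,5,.042),toroid=(281,235,18,.0285),small=(307,276,8,.023),wide=(330,318,8,.033),washer=(404,316,3,.02),tape=(370,362,19,.029),reel=(216,163,43,.0295),teal=(388,280,18,.0285),green=(422,355,8,.033)),
'side':dict(mount=(250,223,5,.042),toroid=(285,240,18,.0285),small=(314,269,8,.023),wide=(342,298,8,.033),washer=(428,298,3,.02),tape=(394,331,19,.029),reel=(222,192,43,.0295),teal=(403,270,18,.0285),green=(455,327,8,.033))}
for n in S:
    c=np.load(n+'0.npy',allow_pickle=True).item();im=c['img'];hsv=cv2.cvtColor(im,cv2.COLOR_RGB2HSV)
    f=im.astype(int); vis=im[:,:,::-1].copy()
    blue=(f[:,:,2]-f[:,:,0])
    for k,(u,v,h,r) in S[n].items():
        if k in('toroid',): m=blue<-10
        elif k=='tape': m=hsv[:,:,2]<75
        elif k=='teal': m=(f[:,:,1]-f[:,:,0]>60)
        elif k=='green': m=(f[:,:,1]-f[:,:,2]>40)
        elif k=='reel': m=(hsv[:,:,1]>110)&(blue>40)
        else: m=(abs(blue)<22)&(hsv[:,:,2]>95)
        m=m.astype(np.uint8)*255
        w=np.zeros_like(m);cv2.circle(w,(u,v),26,255,-1);m&=w
        m=cv2.morphologyEx(m,cv2.MORPH_OPEN,np.ones((2,2)))
        cs,_=cv2.findContours(m,cv2.RETR_EXTERNAL,cv2.CHAIN_APPROX_NONE)
        if not cs: print(n,k,'none');continue
        q=max(cs,key=cv2.contourArea);cv2.drawContours(vis,[q],-1,(0,0,255),1)
        P=onplane(c,cv2.convexHull(q).reshape(-1,2),h/1000)[:,:2].astype(np.float32)
        (x,y),rr=cv2.minEnclosingCircle(P*1000); 
        P2=onplane(c,q.reshape(-1,2),h/1000)[:,:2]
        A=np.c_[2*P2,np.ones(len(P2))];s=np.linalg.lstsq(A,(P2**2).sum(1),rcond=None)[0];rf=np.sqrt(s[2]+s[:2]@s[:2])
        print(n,k,'mec',round(x),round(y),'r',round(rr,1),'fit',(s[:2]*1000).round(1),'r',round(rf*1000,1),'nom',r*1000)
    cr=vis[130:400,180:480] if n=='scene' else vis[170:370,180:500]
    cv2.imwrite(f'pics/{n}_c.png',cv2.resize(cr,None,fx=2.2,fy=2.2,interpolation=cv2.INTER_CUBIC))
E
python3 m.py
```

```text
scene mount mec 476 113 r 35.8 fit [477.3 112.4] r 23.2 nom 42.0
scene toroid mec 453 -6 r 36.2 fit [452.   -5.6] r 32.6 nom 28.5
scene small mec 432 -148 r 53.6 fit [ 432.7 -148.1] r 41.6 nom 23.0
scene wide mec 441 -253 r 64.2 fit [ 443.1 -254.2] r 49.8 nom 33.0
scene washer mec 578 -325 r 62.7 fit [ 571.3 -327. ] r 45.8 nom 20.0
scene tape mec 442 -403 r 22.9 fit [ 446.6 -398.1] r 20.4 nom 29.0
scene reel none
scene teal mec 598 -237 r 32.9 fit [ 598.6 -237.1] r 29.9 nom 28.5
scene green mec 560 -426 r 33.5 fit [ 560.  -425.7] r 32.4 nom 33.0
side mount mec 442 152 r 67.0 fit [432.  143.3] r 40.9 nom 42.0
side toroid mec 446 -21 r 44.5 fit [445.5 -19.6] r 38.4 nom 28.5
side small mec 415 -169 r 38.2 fit [ 417.5 -168.8] r 26.0 nom 23.0
side wide mec 415 -296 r 31.9 fit [ 412.9 -298.1] r 22.1 nom 33.0
side washer mec 565 -339 r 52.8 fit [ 561.  -343.3] r 34.6 nom 20.0
side tape mec 445 -401 r 37.4 fit [ 444.3 -401. ] r 29.1 nom 29.0
side reel mec 403 258 r 29.9 fit [403.8 257.9] r 26.9 nom 29.5
side teal mec 589 -247 r 41.9 fit [ 590. -248.] r 36.3 nom 28.5
side green mec 556 -431 r 36.8 fit [ 555.6 -430.1] r 34.3 nom 33.0
```

View pics/scene_c.png

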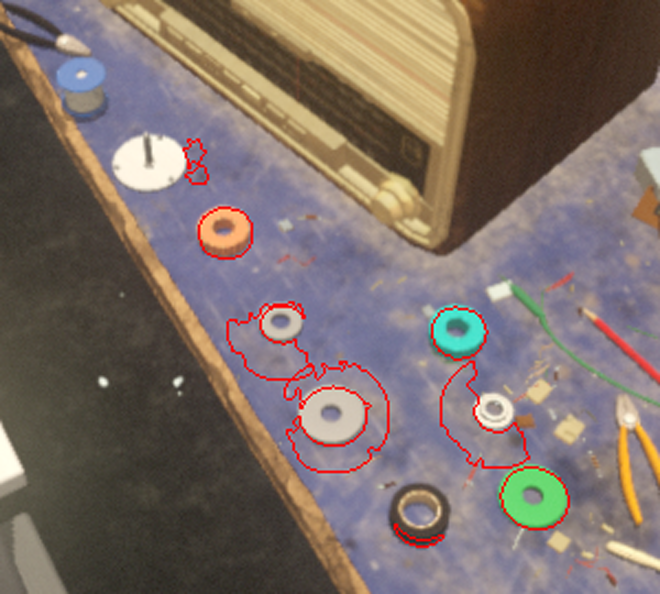

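The contours are tight on toroid, teal and green, but the grey ones leak into the bench. The red channel should separate the bench better.

```bash
cat > m2.py <<'E'
from h import *
exec(open('m.py').read().split('for n in S')[0].split('from h import *')[1])
for n in S:
    c=np.load(n+'0.npy',allow_pickle=True).item();im=c['img'];f=im.astype(int);vis=im[:,:,::-1].copy()
    warm=np.clip(f[:,:,0]-f[:,:,2]+128,0,255).astype(np.uint8)
    for k,(u,v,h,r) in S[n].items():
        if k in('tape','reel','green','teal'): continue
        ch=warm if k=='toroid' else im[:,:,0]
        w=24 if k in('wide','mount') else 18
        sub=cv2.resize(ch[v-w:v+w,u-w:u+w],None,fx=4,fy=4,interpolation=cv2.INTER_LINEAR)
        t,m=cv2.threshold(sub,0,255,cv2.THRESH_OTSU)
        cs,_=cv2.findContours(m,cv2.RETR_EXTERNAL,cv2.CHAIN_APPROX_NONE)
        q=min((q for q in cs if cv2.contourArea(q)>1500),key=lambda q:np.linalg.norm(q.reshape(-1,2).mean(0)-4*w))
        q=cv2.convexHull(q).reshape(-1,2);px=(q+.5)/4-.5+[u-w,v-w]
        cv2.polylines(vis,[px.round().astype(int)],True,(0,0,255),1)
        px=np.array(px); 
        # resample the hull, then area centroid on plane at mid/top
        for hh in ([h/2000,h/1000] if k!='mount' else [.005]):
            P=onplane(c,px,hh)[:,:2].astype(np.float32)*1000
            M=cv2.moments(P);A=M['m00'];(x,y),rr=cv2.minEnclosingCircle(P)
            print(n,k,'z',hh,'cen',round(M['m10']/A,1),round(M['m01']/A,1),'req',round((A/np.pi)**.5,1),'mec',round(x,1),round(y,1),round(rr,1),'nom',r*1000)
E
python3 m2.py
```

```text
scene mount z 0.005 cen 428.4 139.1 req 42.5 mec 428.4 139.1 43.2 nom 42.0
scene toroid z 0.009 cen 454.3 4.8 req 32.5 mec 454.0 4.6 35.4 nom 28.5
scene toroid z 0.018 cen 451.2 -1.7 req 32.2 mec 450.9 -2.0 35.2 nom 28.5
scene small z 0.004 cen 451.9 -126.3 req 22.6 mec 451.8 -126.2 23.0 nom 23.0
scene small z 0.008 cen 450.6 -128.7 req 22.5 mec 450.5 -128.6 22.9 nom 23.0
scene wide z 0.004 cen 442.2 -247.0 req 32.8 mec 443.0 -247.8 34.2 nom 33.0
scene wide z 0.008 cen 440.9 -249.0 req 32.7 mec 441.6 -249.8 34.0 nom 33.0
scene washer z 0.0015 cen 584.2 -323.6 req 20.4 mec 584.1 -323.6 20.9 nom 20.0
scene washer z 0.003 cen 583.5 -324.3 req 20.4 mec 583.4 -324.2 20.9 nom 20.0
side mount z 0.005 cen 427.1 133.5 req 43.3 mec 426.2 133.3 45.6 nom 42.0
side toroid z 0.009 cen 454.1 1.9 req 38.0 mec 453.2 1.3 46.8 nom 28.5
side toroid z 0.018 cen 445.9 -13.9 req 37.3 mec 445.0 -14.5 46.0 nom 28.5
side small z 0.004 cen 453.0 -126.6 req 22.7 mec 452.9 -126.8 23.7 nom 23.0
side small z 0.008 cen 449.4 -132.6 req 22.5 mec 449.3 -132.8 23.5 nom 23.0
side wide z 0.004 cen 445.5 -248.0 req 34.4 mec 449.2 -249.8 39.4 nom 33.0
side wide z 0.008 cen 441.9 -253.0 req 34.1 mec 445.7 -254.8 39.1 nom 33.0
side washer z 0.0015 cen 584.8 -324.9 req 21.3 mec 586.3 -326.1 23.4 nom 20.0
side washer z 0.003 cen 583.0 -326.5 req 21.2 mec 584.6 -327.7 23.3 nom 20.0
```

Mid-height estimates agree across both views to about 3 mm, and the radii match: mount (428,138), toroid (454,3), small (452,-126), wide (443,-247), washer (584,-324) mm. Moving to the wide pad, curving around the radio.

>>> jog_arm(deltas=[[0.011, -0.041, -0.005, 0, 0, 0.045, 1], [0.011, -0.041, -0.005, 0, 0, 0.045, 1], [0.011, -0.041, -0.005, 0, 0, 0.045, 1], [0.011, -0.041, -0.005, 0, 0, 0.045, 1], [0.011, -0.041, -0.005, 0, 0, 0.045, 1], [0.011, -0.041, -0.005, 0, 0, 0.045, 1], [0.012, -0.044, -0.005, 0, 0, 0.045, 1], [0.012, -0.044, -0.005, 0, 0, 0.045, 1], [0.012, -0.044, -0.005, 0, 0, 0.045, 1], [0.012, -0.044, -0.005, 0, 0, 0.045, 1]])

```text
t: 1.15
eef_pos: [0.407, 0.1843, 0.2032]
tool_rot: [0.0, -0.002, 1.0, 0.0]
contact_force: [0.4, 0.7, 0.1]
gripper_width: 1.001
grasp_force: 0.0
```

Run:
```python
from h import *
c=cam('wrist','w1.png');np.save('w1.npy',c,allow_pickle=True);print(c['eye'],rot(c)[:,2])
d=(np.array([[.428,.138,.005],[.428,.138,.051]])-c['eye'])
p,_=cv2.projectPoints(d.reshape(-1,1,3),cv2.Rodrigues(rot(c).T)[0],np.zeros(3),np.array(c['K']),np.array(c['dist_coeffs']));print(p.reshape(-1,2))
```

```text
[0.33364017 0.18419075 0.32332643] [ 2.85531407e-01  8.52015029e-04 -9.58368974e-01]
[[265.81025168 232.21799784]
 [257.84498088 249.07041404]]
```

View pics/w1.png

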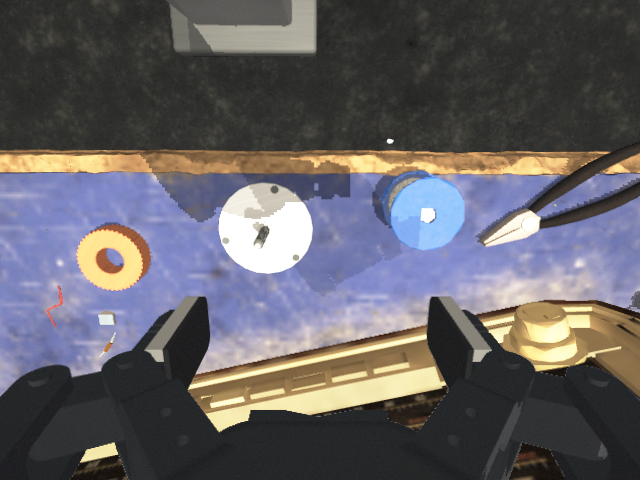

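>>> jog_arm(deltas=[[0.0036, -0.0432, -0.006, 0, 0, 0, 1], [0.0036, -0.0432, -0.006, 0, 0, 0, 1], [0.0036, -0.0432, -0.006, 0, 0, 0, 1], [0.0036, -0.0432, -0.006, 0, 0, 0, 1], [0.0036, -0.0432, -0.006, 0, 0, 0, 1], [0.0036, -0.0432, -0.006, 0, 0, 0, 1], [0.0036, -0.0432, -0.006, 0, 0, 0, 1], [0.0036, -0.0432, -0.006, 0, 0, 0, 1], [0.0036, -0.0432, -0.006, 0, 0, 0, 1], [0.0036, -0.0432, -0.006, 0, 0, 0, 1]])

```text
t: 2.2
eef_pos: [0.443, -0.2473, 0.143]
tool_rot: [0.0, -0.001, 1.0, 0.0]
contact_force: [0.8, 0.2, 1.0]
gripper_width: 1.003
grasp_force: 0.0
```

Wrist view: copper toroid (114,257), foot disc (265,228) with stud tip near (257,247), reel (427,213), radio at the bottom. Refining the foot here, then the wide pad from the new pose.

```bash
cat > w.py <<'E'
from h import *
def blob(c,xy,r,h,chan='R',win=1.25,tag=None,mode='sil'):
    """centre of the disc of radius r, near xy; silhouette centroid taken at height h"""
    im=c['img'];a=(im[:,:,0] if chan=='R' else np.clip(im[:,:,0].astype(int)-im[:,:,2]+128,0,255).astype(np.uint8))
    th=np.linspace(0,2*np.pi,60)
    T=np.c_[xy[0]+win*r*np.cos(th),xy[1]+win*r*np.sin(th),np.full(60,h)]
    p,_=cv2.projectPoints((T-c['eye']).reshape(-1,1,3),cv2.Rodrigues(rot(c).T)[0],np.zeros(3),np.array(c['K']),np.array(c['dist_coeffs']))
    w=np.zeros(a.shape,np.uint8);cv2.fillConvexPoly(w,p.reshape(-1,2).astype(int),255)
    t,_=cv2.threshold(a[w>0].reshape(-1,1),0,255,cv2.THRESH_OTSU)
    m=((a>t)&(w>0)).astype(np.uint8)*255
    m=cv2.morphologyEx(m,cv2.MORPH_OPEN,np.ones((3,3)))
    cs,_=cv2.findContours(m,cv2.RETR_EXTERNAL,cv2.CHAIN_APPROX_NONE)
    q=cv2.convexHull(max(cs,key=cv2.contourArea)).reshape(-1,2)
    P=onplane(c,q,h)[:,:2].astype(np.float32)*1000
    M=cv2.moments(P);A=M['m00'];(x,y),rr=cv2.minEnclosingCircle(P)
    print(tag,'px',q.min(0),q.max(0),'cen',round(M['m10']/A,1),round(M['m01']/A,1),'req',round((A/np.pi)**.5,1),'mec',round(x,1),round(y,1),round(rr,1),'nom',r*1000)
E
python3 - <<'E'
from w import *
c=np.load('w1.npy',allow_pickle=True).item()
blob(c,(.428,.138),.042,.005,tag='mount')
print(onplane(c,[(257,247),(266,228)],.051),onplane(c,[(266,228)],.005))
c=cam('wrist','w2.png')
blob(c,(.443,-.2475),.033,.008,tag='wide')
blob(c,(.443,-.2475),.033,.004,tag='wide')
E
```

```text
mount px [218 183] [312 273] cen 425.6 137.6 req 41.7 mec 425.6 137.6 42.1 nom 42.0
[[0.42630849 0.13741999 0.051     ]
 [0.41101245 0.14494422 0.051     ]] [[0.42408178 0.1383149  0.005     ]]
wide px [278 222] [358 282] cen 457.9 -247.6 req 24.0 mec 454.8 -244.8 31.3 nom 33.0
wide px [278 222] [358 280] cen 458.9 -247.4 req 24.1 mec 454.6 -245.2 31.4 nom 33.0
```

View pics/w2.png

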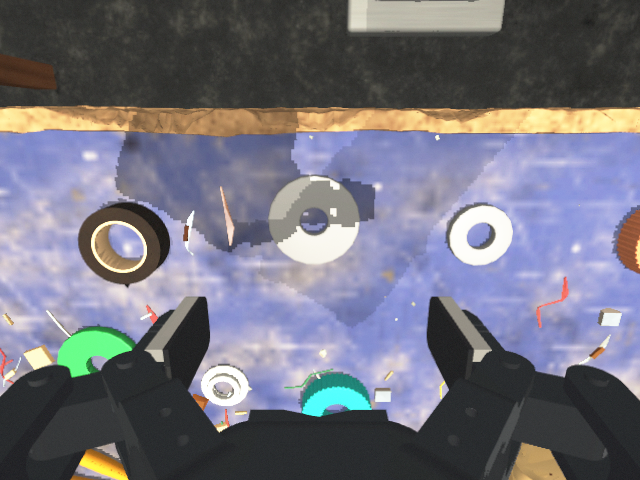

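The wrist view shows the wide pad at (314,220), half in shadow, so Otsu failed. Its extent by eye is columns 269–359, rows 175–265. The small pad is at (480,235), tape roll (123,243), washer (225,385).

Run:
```python
from w import *
c=cam('wrist')
print(onplane(c,[(314,220),(269,220),(359,220),(314,175),(314,265)],.007).round(4))
blob(c,(.452,-.1265),.023,.006,tag='small')
```

```text
[[ 0.436  -0.2586  0.007 ]
 [ 0.4358 -0.2906  0.007 ]
 [ 0.4361 -0.2265  0.007 ]
 [ 0.404  -0.2583  0.007 ]
 [ 0.4703 -0.2589  0.007 ]]
small px [462 205] [525 264] cen 448.3 -129.5 req 22.3 mec 448.4 -129.7 22.7 nom 23.0
```

Run:
```python
from w import *
c=cam('wrist');print(c['eye'],rot(c).round(4),bot.get_obs()['eef_pos'],bot.get_obs()['t'])
print(onplane(c,[(314,220),(480,235)],.007).round(4))
```

```text
[ 0.36879374 -0.25085751  0.2632114 ] [[ 0.0077  0.9584  0.2853]
 [ 1.     -0.0064 -0.0057]
 [-0.0036  0.2854 -0.9584]] [ 0.44221851 -0.24869266  0.14293592] 2.35
[[ 0.4355 -0.255   0.007 ]
 [ 0.4474 -0.1359  0.007 ]]
```

```bash
sed -i "s/^    th=np.linspace/    if chan=='ratio': a=np.clip(180.*im[:,:,0]\/(im[:,:,2].astype(float)+1),0,255).astype(np.uint8)\n    th=np.linspace/" w.py
python3 - <<'E'
from w import *
for i in range(3):
    c=cam('wrist');print(c['eye'].round(4),bot.get_obs()['eef_pos'].round(4))
    blob(c,(.439,-.252),.033,.006,'ratio',tag='wide')
    blob(c,(.45,-.13),.023,.006,'ratio',tag='small')
E
```

```text
[ 0.369  -0.2481  0.2631] [ 0.4424 -0.2465  0.1429]
wide px [270 175] [361 277] cen 442.4 -250.7 req 35.7 mec 442.2 -252.4 38.6 nom 33.0
small px [444 204] [514 265] cen 447.2 -131.7 req 23.8 mec 447.1 -132.9 26.1 nom 23.0
[ 0.3693 -0.2462  0.2631] [ 0.4427 -0.2451  0.143 ]
wide px [267 176] [357 277] cen 442.6 -250.7 req 35.7 mec 442.3 -252.0 38.5 nom 33.0
small px [440 204] [511 265] cen 447.2 -131.7 req 23.8 mec 447.2 -132.9 26.2 nom 23.0
[ 0.3695 -0.2452  0.2632] [ 0.443  -0.2444  0.1431]
wide px [265 175] [356 276] cen 442.4 -250.6 req 35.6 mec 442.2 -252.2 38.4 nom 33.0
small px [438 204] [509 265] cen 447.1 -131.8 req 23.8 mec 447.8 -133.1 26.1 nom 23.0
```

The arm sways a few mm after fast moves, and that explains the scatter. Wide pad is about (438,-251). I'll slow down and check closer.

>>> jog_arm(deltas=[[-0.002, -0.002, -0.02, 0, 0, 0, 1], [-0.002, -0.002, -0.02, 0, 0, 0, 1], [0, 0, -0.02, 0, 0, 0, 1], [0, 0, -0.015, 0, 0, 0, 1], [0, 0, -0.005, 0, 0, 0, 1], [0, 0, 0, 0, 0, 0, 1]])

```text
t: 3.1
eef_pos: [0.4389, -0.2484, 0.063]
tool_rot: [-0.0, -0.002, 1.0, 0.0]
contact_force: [-0.2, 0.0, 0.1]
gripper_width: 1.002
grasp_force: 0.0
```

Run:
```python
from w import *
c=cam('wrist','w3.png');o=bot.get_obs()
print(c['eye'],o['eef_pos'],o['joint_vel'].round(3))
np.save('w3.npy',c,allow_pickle=True)
```

```text
[ 0.36570684 -0.24864254  0.1832769 ] [ 0.43924784 -0.24896217  0.06363511] [ 0.002 -0.012  0.011 -0.009  0.002  0.     0.001]
```

View pics/w3.png

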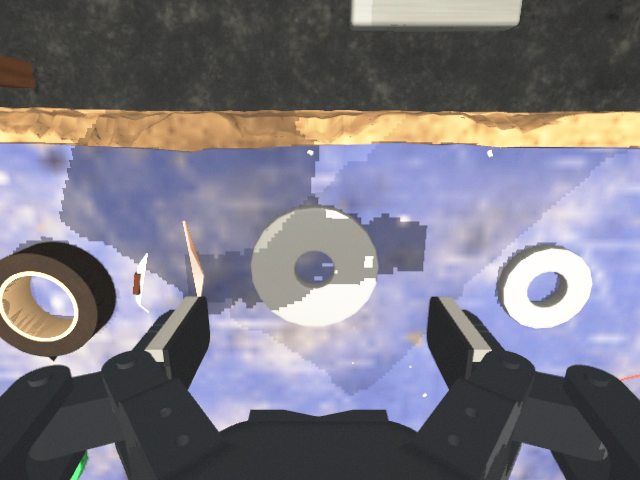

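Wide pad at columns 251–379, rows 206–327; small pad at columns 497–592, rows 244–328.

Run:
```python
from w import *
c=np.load('w3.npy',allow_pickle=True).item()
P=onplane(c,[(251,267),(379,267),(315,206),(315,327)],.0075).round(4);print(P[:,:2],P.mean(0))
P=onplane(c,[(500,288),(592,288),(546,246),(546,328)],.008).round(4);print(P[:,:2],P.mean(0))
print(onplane(c,[(210,300),(428,300)],.0).round(3))
```

```text
[[ 0.436  -0.2822]
 [ 0.4358 -0.2173]
 [ 0.4043 -0.2498]
 [ 0.4702 -0.2497]] [ 0.436575 -0.24975   0.0075  ]
[[ 0.447  -0.1547]
 [ 0.4468 -0.108 ]
 [ 0.4242 -0.1353]
 [ 0.47   -0.1273]] [ 0.447    -0.131325  0.008   ]
[[ 0.458 -0.307  0.   ]
 [ 0.458 -0.188  0.   ]]
```

>>> jog_arm(deltas=[[-0.001, -0.001, -0.015, 0, 0, 0, 0.87], [-0.001, 0, -0.014, 0, 0, 0, 0.87], [0, 0, -0.004, 0, 0, 0, 0.87], [0, 0, 0, 0, 0, 0, 0.87]], newtons=30)

```text
t: 3.55
eef_pos: [0.4371, -0.2506, 0.0306]
tool_rot: [0.0, -0.001, 1.0, 0.0]
contact_force: [1.0, -0.7, -0.3]
gripper_width: 0.873
grasp_force: 0.0
```

>>> jog_arm(deltas=[[0, 0, -0.003, 0, 0, 0, 0.87], [0, 0, 0, 0, 0, 0, 0.87]])

```text
t: 3.75
eef_pos: [0.4373, -0.2509, 0.0278]
tool_rot: [0.0, -0.001, 1.0, -0.0]
contact_force: [0.9, -0.4, -0.9]
gripper_width: 0.874
grasp_force: 0.0
```

>>> jog_arm(deltas=[[0, 0, -0.003, 0, 0, 0, 0.87], [0, 0, 0, 0, 0, 0, 0.87]])

```text
t: 3.95
eef_pos: [0.4369, -0.2508, 0.0243]
tool_rot: [0.0, -0.001, 1.0, 0.0]
contact_force: [0.3, -0.6, 0.1]
gripper_width: 0.874
grasp_force: 0.0
```

>>> jog_arm(deltas=[[0, 0, -0.002, 0, 0, 0, 0.87], [0, 0, 0, 0, 0, 0, 0.87]])

```text
t: 4.15
eef_pos: [0.4368, -0.2507, 0.0221]
tool_rot: [-0.0, -0.001, 1.0, 0.0]
contact_force: [-0.3, 0.7, -0.1]
gripper_width: 0.869
grasp_force: 0.0
```

>>> jog_arm(deltas=[[0, 0, -0.002, 0, 0, 0, 0.87], [0, 0, 0, 0, 0, 0, 0.87]])

```text
t: 4.35
eef_pos: [0.4367, -0.2508, 0.0201]
tool_rot: [-0.0, -0.001, 1.0, 0.0]
contact_force: [-0.2, 0.2, -0.5]
gripper_width: 0.869
grasp_force: 0.0
```

No contact yet, so tip_reach is for shut fingers. Going on down.

>>> jog_arm(deltas=[[0, 0, -0.003, 0, 0, 0, 0.87], [0, 0, 0, 0, 0, 0, 0.87]])

```text
t: 4.55
eef_pos: [0.4367, -0.2507, 0.017]
tool_rot: [-0.0, -0.001, 1.0, 0.0]
contact_force: [0.0, 0.9, 0.5]
gripper_width: 0.869
grasp_force: 0.0
```

>>> jog_arm(deltas=[[0, 0, -0.002, 0, 0, 0, 0.87], [0, 0, 0, 0, 0, 0, 0.87]])

```text
t: 4.75
eef_pos: [0.4368, -0.2507, 0.0151]
tool_rot: [-0.0, -0.001, 1.0, 0.0]
contact_force: [-0.2, 0.3, -0.5]
gripper_width: 0.87
grasp_force: 0.0
```

>>> jog_arm(deltas=[[0, 0, -0.0015, 0, 0, 0, 0.87], [0, 0, 0, 0, 0, 0, 0.87]])

```text
t: 4.95
eef_pos: [0.4368, -0.2508, 0.0137]
tool_rot: [-0.0, -0.001, 1.0, 0.0]
contact_force: [0.5, 0.3, 0.5]
gripper_width: 0.872
grasp_force: 0.0
```

A linkage estimate (L≈57 mm) puts the tip 6.5 mm back at 66 mm opening, so TCP z should be about 17 mm for the grip.

>>> jog_arm(deltas=[[0, 0.001, 0.0035, 0, 0, 0, 0.87], [0, 0, 0, 0, 0, 0, 0.7], [0, 0, 0, 0, 0, 0, 0.7], [0, 0, 0, 0, 0, 0, 0.7], [0, 0, 0, 0, 0, 0, 0.7]], newtons=30)

```text
t: 5.45
eef_pos: [0.4371, -0.2498, 0.018]
tool_rot: [0.0, -0.001, 1.0, 0.0]
contact_force: [-1.3, 1.6, 7.1]
gripper_width: 0.744
grasp_force: 31.3
```

Gripped, with light bench contact at the tips. Lifting and carrying to the mount.

>>> jog_arm(deltas=[[0, 0, 0.005, 0, 0, 0, 0.7], [0, 0, 0.02, 0, 0, 0, 0.7], [0, 0, 0.03, 0, 0, 0, 0.7], [0, 0.01, 0.025, 0, 0, 0, 0.7], [-0.001, 0.02, 0, 0, 0, 0, 0.7], [-0.001, 0.03, 0, 0, 0, 0, 0.7], [-0.001, 0.04, 0, 0, 0, 0, 0.7], [-0.001, 0.04, 0, 0, 0, 0, 0.7], [-0.001, 0.04, 0, 0, 0, 0, 0.7], [-0.001, 0.04, 0, 0, 0, 0, 0.7]])

```text
t: 6.45
eef_pos: [0.4307, -0.0283, 0.0977]
tool_rot: [0.0, -0.0, 1.0, 0.0]
contact_force: [0.4, 0.2, 0.4]
gripper_width: 0.741
grasp_force: 33.6
```

>>> jog_arm(deltas=[[-0.001, 0.04, 0, 0, 0, 0, 0.7], [-0.001, 0.04, 0, 0, 0, 0, 0.7], [-0.001, 0.035, 0, 0, 0, 0, 0.7], [-0.001, 0.025, 0, 0, 0, 0, 0.7], [-0.001, 0.017, 0, 0, 0, 0, 0.7], [-0.0004, 0.007, 0, 0, 0, 0, 0.7], [0, 0.0033, 0, 0, 0, 0, 0.7], [0, 0, 0, 0, 0, 0, 0.7], [0, 0, 0, 0, 0, 0, 0.7]])

```text
t: 7.35
eef_pos: [0.4255, 0.1363, 0.0973]
tool_rot: [-0.0, 0.0, 1.0, -0.0]
contact_force: [0.3, 0.1, -1.1]
gripper_width: 0.742
grasp_force: 33.6
```

Run:
```python
from w import *
c=cam('wrist','w4.png');o=bot.get_obs()
print(c['eye'],o['eef_pos'],o['gripper_width'])
np.save('w4.npy',c,allow_pickle=True)
```

```text
[0.35222904 0.1365527  0.21749015] [0.42550765 0.13633106 0.09733879] 0.7418284871255308
```

View pics/w4.png

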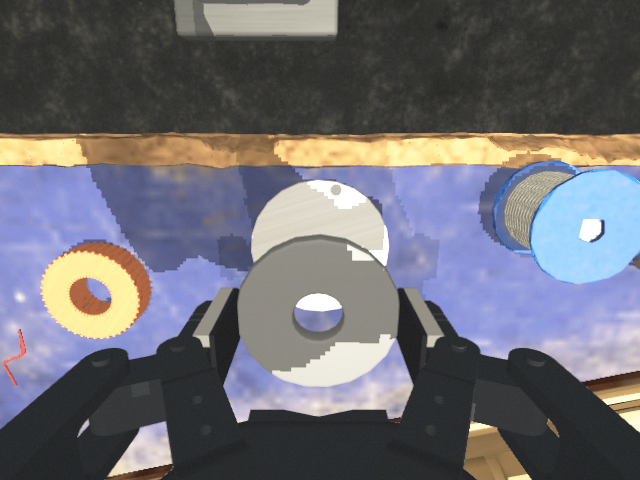

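The pad is held level: columns 238–399, rows 235–387, hole at (318,316). Foot disc at columns 251–389, top row 180. Toroid top face at columns 41–140, rows 250–339.

Run:
```python
from w import *
c=np.load('w4.npy',allow_pickle=True).item()
P=onplane(c,[(238,311),(399,311),(318,235),(318,387)],.087).round(4);print(P[:,:2])
P=onplane(c,[(251,242),(389,242),(320,180)],.005).round(4);print(P[:,:2])
P=onplane(c,[(41,293),(140,293),(91,250),(91,339)],.018).round(4);print(P[:,:2],P.mean(0))
```

```text
[[0.4229 0.1052]
 [0.4229 0.1681]
 [0.3919 0.1365]
 [0.4582 0.1365]]
[[0.4212 0.0962]
 [0.4212 0.1792]
 [0.3839 0.1377]]
[[ 0.4482 -0.0256]
 [ 0.4483  0.032 ]
 [ 0.4216  0.008 ]
 [ 0.4789 -0.0019]] [0.44925  0.003125 0.018   ]
```

>>> jog_arm(deltas=[[0.001, 0.001, -0.01, 0, 0, 0, 0.7], [0, 0, -0.015, 0, 0, 0, 0.7], [0, 0, -0.015, 0, 0, 0, 0.7], [0, 0, -0.015, 0, 0, 0, 0.7], [0, 0, -0.012, 0, 0, 0, 0.7], [0, 0, -0.005, 0, 0, 0, 0.7], [0, 0, 0, 0, 0, 0, 0.7]])

```text
t: 8.1
eef_pos: [0.4261, 0.138, 0.0246]
tool_rot: [-0.001, -0.0, 1.0, -0.0]
contact_force: [0.1, 0.8, -0.9]
gripper_width: 0.74
grasp_force: 33.6
```

>>> jog_arm(deltas=[[0, 0, -0.001, 0, 0, 0, 0.7], [0, 0, 0, 0, 0, 0, 0.95], [0, 0, 0, 0, 0, 0, 0.95], [0, 0, 0, 0, 0, 0, 0.95], [0, 0, 0.01, 0, 0, 0, 0.95], [0, 0, 0.03, 0, 0, 0, 0.95], [0, 0, 0.04, 0, 0, 0, 0.95], [0.004, -0.02, 0.02, 0, 0, 0, 0.95], [0.004, -0.035, 0, 0, 0, 0, 0.95], [0.004, -0.035, 0, 0, 0, 0, 0.95]])

```text
t: 9.1
eef_pos: [0.4392, 0.0482, 0.126]
tool_rot: [0.001, -0.002, 1.0, 0.001]
contact_force: [0.5, 0.5, -0.5]
gripper_width: 0.951
grasp_force: 0.0
```

>>> jog_arm(deltas=[[0.004, -0.025, 0, 0, 0, 0, 0.9], [0.004, -0.013, -0.01, 0, 0, 0, 0.9], [0.003, -0.006, -0.02, 0, 0, 0, 0.9], [0.001, -0.001, -0.015, 0, 0, 0, 0.9], [0, 0, 0, 0, 0, 0, 0.9], [0, 0, 0, 0, 0, 0, 0.9]])

```text
t: 9.7
eef_pos: [0.4504, 0.0035, 0.0799]
tool_rot: [-0.0, -0.001, 1.0, 0.0]
contact_force: [-0.4, -0.2, 0.2]
gripper_width: 0.898
grasp_force: 0.0
```

Run:
```python
from w import *
c=cam('wrist','w5.png');o=bot.get_obs()
print(c['eye'],o['eef_pos'],o['gripper_width'])
np.save('w5.npy',c,allow_pickle=True)
```

```text
[0.37714725 0.00353902 0.20003969] [0.45077024 0.00367521 0.0801492 ] 0.8994940176876948
```

View pics/w5.png

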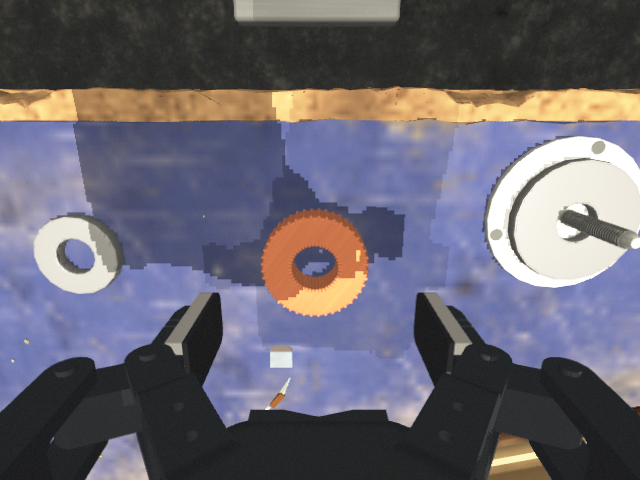

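The wide pad lies flat on the foot around the stud. Toroid at columns 261–368, far edge row 317; small pad at columns 34–123, rows 212–294.

Run:
```python
from w import *
c=np.load('w5.npy',allow_pickle=True).item()
P=onplane(c,[(261,266),(368,266),(315,317),(315,212)],.018).round(4);print(P[:,:2])
print(onplane(c,[(315,209)],0.00).round(4))
P=onplane(c,[(34,253),(122,253),(78,294)],.008).round(4);print(P[:,:2])
P=onplane(c,[(560,213)],.013).round(4);print('stud base',P[:,:2])
P=onplane(c,[(635,243)],.051).round(4);print('stud tip',P[:,:2])
```

```text
[[ 0.4495 -0.0263]
 [ 0.4494  0.0299]
 [ 0.4794  0.002 ]
 [ 0.4204  0.0021]]
[[0.4229 0.002  0.    ]]
[[ 0.4458 -0.151 ]
 [ 0.4458 -0.1034]
 [ 0.4704 -0.1317]]
stud base [[0.4221 0.1282]]
stud tip [[0.4258 0.1363]]
```

>>> jog_arm(deltas=[[0, -0.0016, -0.02, 0, 0, 0, 0.9], [0, 0, -0.02, 0, 0, 0, 0.9], [0, 0, -0.012, 0, 0, 0, 0.9], [0, 0, -0.004, 0, 0, 0, 0.9], [0, 0, 0, 0, 0, 0, 0.55], [0, 0, 0, 0, 0, 0, 0.55], [0, 0, 0, 0, 0, 0, 0.55], [0, 0, 0, 0, 0, 0, 0.55], [0, 0, 0, 0, 0, 0, 0.55]], newtons=60)

```text
t: 10.65
eef_pos: [0.4508, 0.0018, 0.0243]
tool_rot: [0.0, -0.0, 1.0, 0.0]
contact_force: [-2.1, -1.2, 6.4]
gripper_width: 0.625
grasp_force: 63.4
```

>>> jog_arm(deltas=[[0, 0, 0.005, 0, 0, 0, 0.55], [0, 0, 0.02, 0, 0, 0, 0.55], [0, 0, 0.03, 0, 0, 0, 0.55], [-0.001, 0.005, 0.02, 0, 0, 0, 0.55], [-0.004, 0.02, 0, 0, 0, 0, 0.55], [-0.006, 0.034, 0, 0, 0, 0, 0.55], [-0.006, 0.034, 0, 0, 0, 0, 0.55], [-0.005, 0.026, 0, 0, 0, 0, 0.55], [-0.002, 0.012, 0, 0, 0, 0, 0.55], [-0.0008, 0.005, 0, 0, 0, 0, 0.55]])

```text
t: 11.65
eef_pos: [0.4255, 0.1389, 0.0986]
tool_rot: [0.0, -0.002, 1.0, 0.0]
contact_force: [0.8, -0.1, -2.3]
gripper_width: 0.629
grasp_force: 63.9
```

>>> jog_arm(deltas=[[0, 0, 0, 0, 0, 0, 0.55], [0, 0, 0, 0, 0, 0, 0.55], [0, 0, 0, 0, 0, 0, 0.55]])

```text
t: 11.95
eef_pos: [0.4259, 0.1365, 0.0983]
tool_rot: [-0.0, 0.001, 1.0, -0.0]
contact_force: [0.5, 0.6, -2.4]
gripper_width: 0.62
grasp_force: 63.9
```

Run:
```python
from w import *
c=cam('wrist','w6.png');o=bot.get_obs()
print(c['eye'],o['eef_pos'],o['gripper_width'],o['contact_force'])
np.save('w6.npy',c,allow_pickle=True)
```

```text
[0.35259145 0.13674958 0.21847411] [0.42586404 0.13664618 0.09830217] 0.623764699500294 [ 0.57270591 -0.0997343  -1.9671234 ]
```

View pics/w6.png

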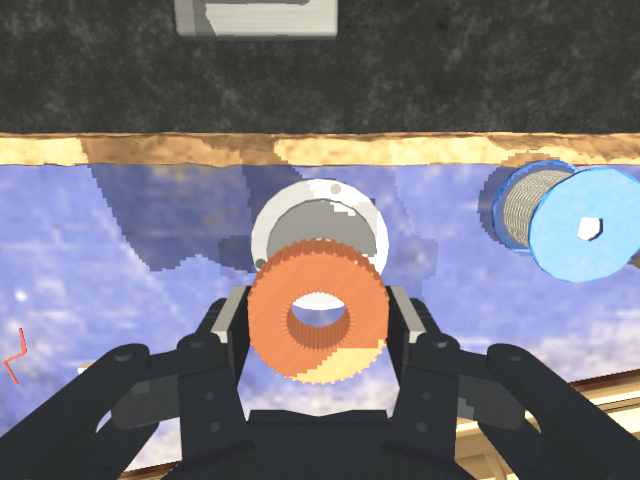

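The toroid is held level and centred (columns 248–388), with the foot and wide pad beneath at columns 251–389. Lowering to about 1 mm above the pad and releasing.

>>> jog_arm(deltas=[[0, 0, -0.01, 0, 0, 0, 0.55], [0, 0, -0.015, 0, 0, 0, 0.55], [0, 0, -0.015, 0, 0, 0, 0.55], [0, 0, -0.012, 0, 0, 0, 0.55], [0, 0, -0.006, 0, 0, 0, 0.55], [0, 0, -0.002, 0, 0, 0, 0.55], [0, 0, 0, 0, 0, 0, 0.55]])

```text
t: 12.7
eef_pos: [0.4257, 0.1377, 0.0382]
tool_rot: [-0.0, -0.0, 1.0, -0.0]
contact_force: [0.7, -0.3, -2.8]
gripper_width: 0.628
grasp_force: 63.9
```

>>> jog_arm(deltas=[[0, 0, 0, 0, 0, 0, 0.85], [0, 0, 0, 0, 0, 0, 0.85], [0, 0, 0, 0, 0, 0, 0.85], [0, 0, 0.01, 0, 0, 0, 0.85], [0, 0, 0.03, 0, 0, 0, 0.85], [0, 0, 0.04, 0, 0, 0, 0.85], [0.002, -0.02, 0.01, 0, 0, 0, 0.85], [0.003, -0.035, 0, 0, 0, 0, 0.85], [0.003, -0.04, 0, 0, 0, 0, 0.85], [0.003, -0.04, 0, 0, 0, 0, 0.85]])

```text
t: 13.7
eef_pos: [0.4369, 0.0019, 0.1294]
tool_rot: [0.001, -0.001, 1.0, 0.0]
contact_force: [0.7, -0.2, 0.2]
gripper_width: 0.852
grasp_force: 0.0
```

>>> jog_arm(deltas=[[0.003, -0.04, 0, 0, 0, 0, 0.75], [0.003, -0.04, 0, 0, 0, 0, 0.75], [0.002, -0.03, -0.01, 0, 0, 0, 0.75], [0.001, -0.015, -0.02, 0, 0, 0, 0.75], [0.0013, -0.0067, -0.02, 0, 0, 0, 0.75], [0, 0, 0, 0, 0, 0, 0.75], [0, 0, 0, 0, 0, 0, 0.75]])

```text
t: 14.4
eef_pos: [0.4469, -0.1287, 0.0789]
tool_rot: [-0.0, -0.0, 1.0, 0.0]
contact_force: [0.1, -0.2, -0.0]
gripper_width: 0.748
grasp_force: 0.0
```

Run:
```python
from w import *
c=cam('wrist','w7.png');o=bot.get_obs()
print(c['eye'],o['eef_pos'],o['gripper_width'],o['contact_force'])
np.save('w7.npy',c,allow_pickle=True)
```

```text
[ 0.37361573 -0.12862207  0.19906473] [ 0.44728493 -0.12837613  0.07921001] 0.749193094809751 [-0.19175576  0.96645961  0.48620647]
```

View pics/w7.png

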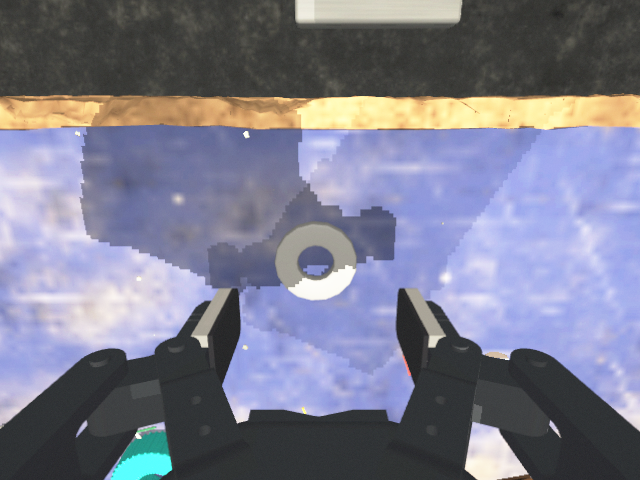

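Small pad at columns 276–357, rows 224–301, between the fingers.

Run:
```python
from w import *
c=np.load('w7.npy',allow_pickle=True).item()
print(onplane(c,[(276,262),(357,262),(316,301),(316,225)],.008).round(4))
```

```text
[[ 0.4471 -0.1515  0.008 ]
 [ 0.4471 -0.107   0.008 ]
 [ 0.4707 -0.1296  0.008 ]
 [ 0.426  -0.1295  0.008 ]]
```

>>> jog_arm(deltas=[[0.0008, -0.001, -0.02, 0, 0, 0, 0.75], [0, 0, -0.02, 0, 0, 0, 0.75], [0, 0, -0.0125, 0, 0, 0, 0.75], [0, 0, -0.004, 0, 0, 0, 0.75], [0, 0, 0, 0, 0, 0, 0.42], [0, 0, 0, 0, 0, 0, 0.42], [0, 0, 0, 0, 0, 0, 0.42], [0, 0, 0, 0, 0, 0, 0.42]], newtons=30)

```text
t: 15.25
eef_pos: [0.4481, -0.1297, 0.0226]
tool_rot: [0.0, -0.001, 1.0, 0.0]
contact_force: [-1.6, 0.3, 6.9]
gripper_width: 0.508
grasp_force: 30.8
```

>>> jog_arm(deltas=[[0, 0, 0.005, 0, 0, 0, 0.42], [0, 0, 0.025, 0, 0, 0, 0.42], [0, 0, 0.03, 0, 0, 0, 0.42], [-0.001, 0.01, 0.02, 0, 0, 0, 0.42], [-0.002, 0.025, 0, 0, 0, 0, 0.42], [-0.003, 0.04, 0, 0, 0, 0, 0.42], [-0.003, 0.04, 0, 0, 0, 0, 0.42], [-0.003, 0.04, 0, 0, 0, 0, 0.42], [-0.003, 0.04, 0, 0, 0, 0, 0.42], [-0.003, 0.035, 0, 0, 0, 0, 0.42]])

```text
t: 16.25
eef_pos: [0.4297, 0.1023, 0.1024]
tool_rot: [0.0, -0.001, 1.0, 0.0]
contact_force: [0.6, -0.6, -0.2]
gripper_width: 0.509
grasp_force: 30.8
```

>>> jog_arm(deltas=[[-0.002, 0.022, 0, 0, 0, 0, 0.42], [-0.0015, 0.011, 0, 0, 0, 0, 0.42], [-0.0006, 0.0045, 0, 0, 0, 0, 0.42], [0, 0, 0, 0, 0, 0, 0.42], [0, 0, 0, 0, 0, 0, 0.42], [0, 0, 0, 0, 0, 0, 0.42]])

```text
t: 16.85
eef_pos: [0.4258, 0.1363, 0.1019]
tool_rot: [-0.0, 0.001, 1.0, -0.0]
contact_force: [-0.1, -0.1, 0.0]
gripper_width: 0.513
grasp_force: 30.8
```

Run:
```python
from w import *
c=cam('wrist','w8.png');o=bot.get_obs()
print(c['eye'],o['eef_pos'],o['gripper_width'],o['contact_force'])
np.save('w8.npy',c,allow_pickle=True)
```

```text
[0.35252736 0.13659257 0.22199368] [0.4258145  0.13648552 0.10183522] 0.5114146004313697 [-0.266319   -0.22031279  0.37343165]
```

View pics/w8.png

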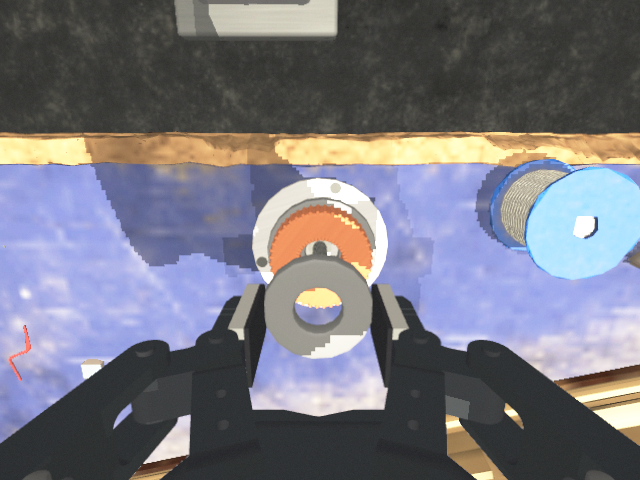

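Toroid is seated on the wide pad around the stud (orange disc at (322,245), stud visible at (320,245)). The small pad is held at columns 264–373. Lowering it to about 1 mm above the toroid.

>>> jog_arm(deltas=[[0, 0, -0.01, 0, 0, 0, 0.42], [0, 0, -0.012, 0, 0, 0, 0.42], [0, 0, -0.012, 0, 0, 0, 0.42], [0, 0, -0.008, 0, 0, 0, 0.42], [0, 0, -0.004, 0, 0, 0, 0.42], [0, 0, -0.001, 0, 0, 0, 0.42], [0, 0, 0, 0, 0, 0, 0.42]])

```text
t: 17.6
eef_pos: [0.4257, 0.1376, 0.0547]
tool_rot: [-0.0, -0.001, 1.0, -0.0]
contact_force: [0.4, -0.4, 0.5]
gripper_width: 0.512
grasp_force: 30.8
```

>>> jog_arm(deltas=[[0, 0, 0, 0, 0, 0, 0.7], [0, 0, 0, 0, 0, 0, 0.7], [0, 0, 0, 0, 0, 0, 0.7], [0, 0, 0.01, 0, 0, 0, 0.7], [0, 0, 0.03, 0, 0, 0, 0.7], [0, 0, 0.035, 0, 0, 0, 0.7], [0.001, -0.02, 0, 0, 0, 0, 0.7], [0.001, -0.035, 0, 0, 0, 0, 0.7], [0.001, -0.045, 0, 0, 0, 0, 0.7], [0.001, -0.045, 0, 0, 0, 0, 0.7]])

```text
t: 18.6
eef_pos: [0.4298, -0.0084, 0.1308]
tool_rot: [0.001, -0.001, 1.0, 0.0]
contact_force: [1.6, -1.0, 0.2]
gripper_width: 0.698
grasp_force: 0.0
```

>>> jog_arm(deltas=[[0, -0.045, 0, 0, 0, 0, 0.7], [0, -0.045, 0, 0, 0, 0, 0.7], [0, -0.045, 0, 0, 0, 0, 0.7], [0, -0.045, 0, 0, 0, 0, 0.7], [0.02, -0.02, 0, 0, 0, 0, 0.7], [0.035, -0.03, 0, 0, 0, 0, 0.7], [0.04, -0.03, 0, 0, 0, 0, 0.7], [0.035, -0.03, 0, 0, 0, 0, 0.7], [0.017, -0.017, -0.01, 0, 0, 0, 0.7], [0.007, -0.009, -0.01, 0, 0, 0, 0.7]])

```text
t: 19.6
eef_pos: [0.5853, -0.3251, 0.1104]
tool_rot: [0.001, -0.0, 1.0, -0.001]
contact_force: [-0.2, -0.1, -0.0]
gripper_width: 0.697
grasp_force: 0.0
```

>>> jog_arm(deltas=[[0, 0, -0.015, 0, 0, 0, 0.65], [0, 0, -0.01, 0, 0, 0, 0.65], [0, 0, -0.005, 0, 0, 0, 0.65], [0, 0, 0, 0, 0, 0, 0.65], [0, 0, 0, 0, 0, 0, 0.65], [0, 0, 0, 0, 0, 0, 0.65]])

```text
t: 20.2
eef_pos: [0.584, -0.3232, 0.0806]
tool_rot: [0.001, -0.001, 1.0, -0.0]
contact_force: [0.5, 0.1, 0.5]
gripper_width: 0.648
grasp_force: 0.0
```

Run:
```python
from w import *
c=cam('wrist','w9.png');o=bot.get_obs()
print(c['eye'],o['eef_pos'],o['gripper_width'],o['contact_force'])
np.save('w9.npy',c,allow_pickle=True)
```

```text
[ 0.51052146 -0.32316983  0.200653  ] [ 0.58398563 -0.32330527  0.08056991] 0.6495563530915427 [ 0.84395128  0.20384973 -0.65686239]
```

View pics/w9.png

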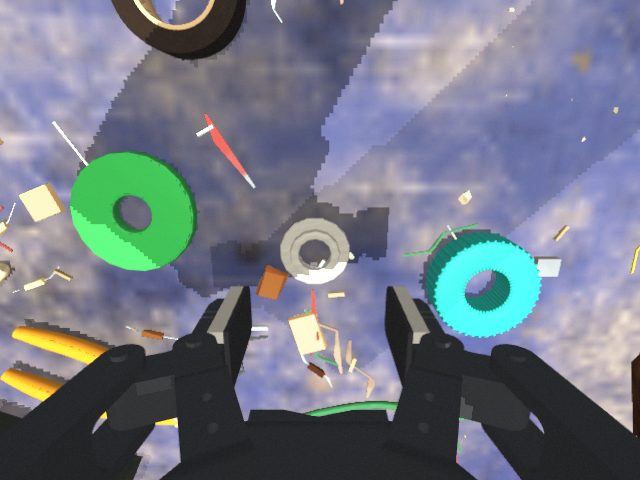

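Washer at columns 281–350, rows 217–285, hub up. A brown chip at (271,283) lies close to the left finger's path, so I'll check where it is.

Run:
```python
from w import *
c=np.load('w9.npy',allow_pickle=True).item()
print(onplane(c,[(281,251),(350,251),(315,285),(315,217)],.003).round(4))
print('brown',onplane(c,[(258,290),(264,264),(287,270),(281,298)],.003).round(4))
```

```text
[[ 0.5803 -0.3439  0.003 ]
 [ 0.5802 -0.3051  0.003 ]
 [ 0.6011 -0.3248  0.003 ]
 [ 0.5605 -0.3247  0.003 ]]
brown [[ 0.6043 -0.358   0.003 ]
 [ 0.5881 -0.3538  0.003 ]
 [ 0.5918 -0.3408  0.003 ]
 [ 0.6094 -0.3447  0.003 ]]
```

The chip would be close to the finger, so I turn the gripper −0.35 rad. I then grip the hub (z 3–8 mm) with tips at about 4 mm, clear of debris.

>>> jog_arm(deltas=[[-0.003, -0.0014, -0.01, 0, 0, -0.117, 0.6], [0, 0, -0.015, 0, 0, -0.117, 0.6], [0, 0, -0.015, 0, 0, -0.116, 0.6], [0, 0, -0.0105, 0, 0, 0, 0.6], [0, 0, -0.004, 0, 0, 0, 0.6], [0, 0, 0, 0, 0, 0, 0.6]])

```text
t: 20.85
eef_pos: [0.5805, -0.3247, 0.0251]
tool_rot: [-0.0, 0.172, 0.985, 0.0]
contact_force: [0.2, 0.4, 0.2]
gripper_width: 0.602
grasp_force: 0.0
```

>>> jog_arm(deltas=[[0, 0, 0, 0, 0, 0, 0.2], [0, 0, 0, 0, 0, 0, 0.2], [0, 0, 0, 0, 0, 0, 0.2], [0, 0, 0, 0, 0, 0, 0.2], [0, 0, 0, 0, 0, 0, 0.2]], newtons=35)

```text
t: 21.35
eef_pos: [0.5811, -0.3252, 0.0264]
tool_rot: [0.001, 0.173, 0.985, -0.0]
contact_force: [-0.8, 0.3, 6.8]
gripper_width: 0.293
grasp_force: 34.2
```

Hub gripped (same −3 mm reading offset as the other parts). Carrying back.

>>> jog_arm(deltas=[[0, 0, 0.005, 0, 0, 0, 0.2], [0, 0, 0.02, 0, 0, 0, 0.2], [0, 0, 0.03, 0, 0, 0, 0.2], [0, 0, 0.025, 0, 0, 0, 0.2], [-0.02, 0.01, 0, 0, 0, 0, 0.2], [-0.035, 0.02, 0, 0, 0, 0, 0.2], [-0.04, 0.03, 0, 0, 0, 0, 0.2], [-0.035, 0.035, 0, 0, 0, 0, 0.2], [-0.016, 0.045, 0, 0, 0, 0, 0.2], [0, 0.045, 0, 0, 0, 0, 0.2]])

```text
t: 22.35
eef_pos: [0.4313, -0.139, 0.1053]
tool_rot: [-0.001, 0.175, 0.985, 0.0]
contact_force: [0.6, 0.6, -0.1]
gripper_width: 0.286
grasp_force: 34.5
```

>>> jog_arm(deltas=[[-0.001, 0.045, 0, 0, 0, 0.07, 0.2], [-0.001, 0.045, 0, 0, 0, 0.07, 0.2], [-0.001, 0.045, 0, 0, 0, 0.07, 0.2], [-0.001, 0.045, 0, 0, 0, 0.07, 0.2], [-0.001, 0.04, 0, 0, 0, 0.07, 0.2], [-0.001, 0.03, 0, 0, 0, 0, 0.2], [-0.001, 0.017, 0, 0, 0, 0, 0.2], [-0.001, 0.008, 0, 0, 0, 0, 0.2], [-0.001, 0.003, 0, 0, 0, 0, 0.2], [0, 0, 0, 0, 0, 0, 0.2]])

```text
t: 23.35
eef_pos: [0.4255, 0.1376, 0.1053]
tool_rot: [-0.0, -0.0, 1.0, -0.0]
contact_force: [-0.5, -0.0, 0.2]
gripper_width: 0.29
grasp_force: 34.5
```

>>> jog_arm(deltas=[[0, 0, 0, 0, 0, 0, 0.2], [0, 0, 0, 0, 0, 0, 0.2], [0, 0, 0, 0, 0, 0, 0.2], [0, 0, 0, 0, 0, 0, 0.2]])

```text
t: 23.75
eef_pos: [0.4258, 0.1378, 0.1053]
tool_rot: [-0.0, -0.0, 1.0, 0.0]
contact_force: [-0.9, 0.2, -0.6]
gripper_width: 0.291
grasp_force: 34.5
```

Run:
```python
from w import *
c=cam('wrist','w10.png');o=bot.get_obs()
print(c['eye'],o['eef_pos'],o['gripper_width'],o['contact_force'])
np.save('w10.npy',c,allow_pickle=True)
```

```text
[0.35245282 0.13795058 0.22547348] [0.4257213  0.13796908 0.10530495] 0.2927597092590784 [-0.45639893  0.04852997 -1.20419909]
```

View pics/w10.png

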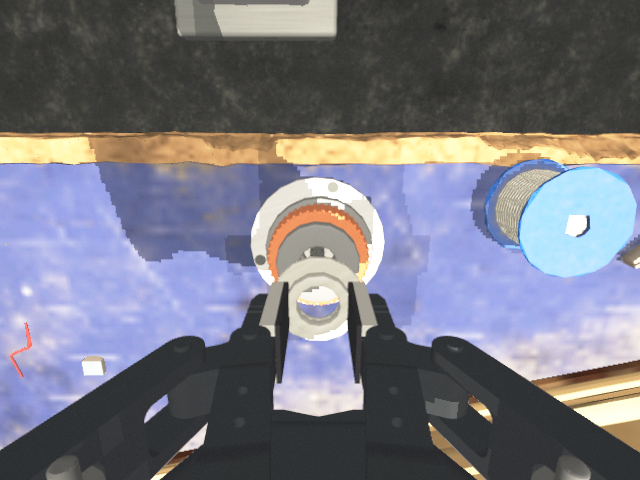

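Washer held hub up at columns 277–360, hole at (319,303). Small pad seated below on the toroid, stud at (318,252). One check of centring.

Run:
```python
from w import *
c=np.load('w10.npy',allow_pickle=True).item()
print('flange',onplane(c,[(318,256),(318,341)],.082).round(4),'hole',onplane(c,[(319,303)],.087).round(4))
P=onplane(c,[(251,240),(384,240),(318,178)],.005).round(4);print('foot',P)
```

```text
flange [[0.4051 0.138  0.082 ]
 [0.4449 0.138  0.082 ]] hole [[0.4238 0.1384 0.087 ]]
foot [[0.4227 0.0963 0.005 ]
 [0.4227 0.1791 0.005 ]
 [0.3841 0.138  0.005 ]]
```

>>> jog_arm(deltas=[[0.001, 0, -0.01, 0, 0, 0, 0.2], [0, 0, -0.01, 0, 0, 0, 0.2], [0, 0, -0.01, 0, 0, 0, 0.2], [0, 0, -0.006, 0, 0, 0, 0.2], [0, 0, -0.0025, 0, 0, 0, 0.2], [0, 0, 0, 0, 0, 0, 0.2]])

```text
t: 24.4
eef_pos: [0.4264, 0.138, 0.0663]
tool_rot: [-0.0, -0.0, 1.0, -0.0]
contact_force: [0.4, 0.1, -0.7]
gripper_width: 0.286
grasp_force: 34.5
```

Bottom is at about 40 mm, 1 mm above the pad. Release, lift, and back away to look.

>>> jog_arm(deltas=[[0, 0, -0.0005, 0, 0, 0, 0.5], [0, 0, 0, 0, 0, 0, 0.6], [0, 0, 0, 0, 0, 0, 0.6], [0, 0, 0.005, 0, 0, 0, 0.6], [0, 0, 0.02, 0, 0, 0, 0.6], [0, 0, 0.04, 0, 0, 0, 0.6], [0.001, -0.02, 0.02, 0, 0, 0, 0.6], [0.003, -0.035, 0, 0, 0, 0, 0.6], [0.003, -0.035, 0, 0, 0, 0, 0.6], [0.003, -0.03, 0, 0, 0, 0, 0.6]])

```text
t: 25.4
eef_pos: [0.4367, 0.0168, 0.1521]
tool_rot: [0.001, -0.001, 1.0, 0.0]
contact_force: [1.0, -0.2, 0.3]
gripper_width: 0.6
grasp_force: 0.0
```

>>> jog_arm(deltas=[[0, -0.02, 0, 0, 0, 0, 0.6], [0, -0.01, 0, 0, 0, 0, 0.6], [0, 0, 0, 0, 0, 0, 0.6], [0, 0, 0, 0, 0, 0, 0.6], [0, 0, 0, 0, 0, 0, 0.6]])

```text
t: 25.9
eef_pos: [0.4368, -0.0104, 0.1513]
tool_rot: [-0.0, -0.002, 1.0, 0.0]
contact_force: [0.3, -0.0, -0.2]
gripper_width: 0.6
grasp_force: 0.0
```

Run:
```python
from w import *
a=cam('wrist')['img'][:,300:640];b=cam('side')['img'][150:300,170:320]
a=cv2.resize(a,(425,600));b=cv2.resize(b,(375,375),interpolation=cv2.INTER_CUBIC)
o=np.zeros((600,800,3),np.uint8);o[:,:425]=a;o[:375,425:]=b
cv2.imwrite('pics/f.png',o[:,:,::-1])
```

```text
(no output)
```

View pics/f.png

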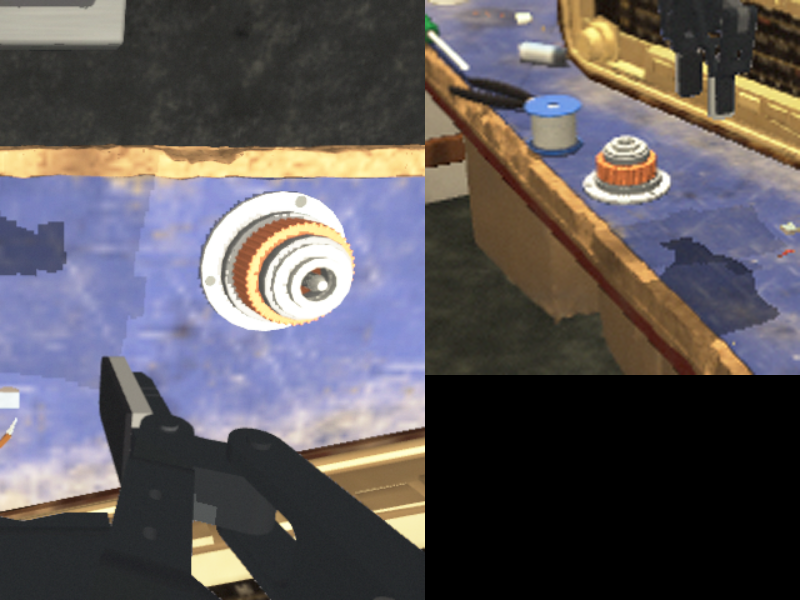

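The wrist picture (stack at (285,265)) and the side picture (at (626,170)) show all four parts stacked level and concentric, stud tip through the hub. The reel is undisturbed and the gripper is clear.

```bash
python3 -c "
from station import bot
print(bot.hand_in())"
```

```text
the job is handed in; nothing more can be done
None
```

The coil is assembled on the stud and handed in at about 26 s: wide pad, copper toroid, small pad and hub-up clamp washer, all lying flat. Everything has been let go, and neither the tape roll nor the reel was touched.

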